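# Set a bench pipe-rest leg to its length mark and lock it

## Robot

A 7-joint arm with a two-finger parallel gripper is mounted at the origin on the work surface. World frame = base frame: x ahead of the robot, y to its left, z up, the work surface at z = 0. Lengths are in m, angles in rad, forces in N, time in s.
With the tool pointing down it reaches from about 0.4 to 0.85 m from the base axis. Payload 4.5 kg.
Tool frame: the origin (TCP) lies between the finger pads; the fingertips stand 11 mm ahead of it and the grasp point (between the pads) lies 8 mm behind it (r.nose_length is the distance from the TCP to the fingertips, in m); z points along the fingers, y is the line along which they close (so a half turn about z gives the same grasp; the last joint's range is limited). The gripper opens to 88 mm and grips with 3 to 60 N. Pads are 18 mm wide; open, the fingers measure 123 mm over their backs; the gripper's body (75 mm by 187 mm) begins 45 mm behind the grasp point.
Start: joints at [1.246, 0.689, -0.195, 1.565, 0.157, 0.902, -0.215], TCP at [0.219, -0.585, 0.25] pointing down, gripper open.
Joint ranges: [-3.01, 3.01], [-0.46, 2.08], [-1.47, 1.51], [0.13, 2.56], [-1, 4.14], [0.04, 2.09], [-2.66, 2.66]. Speed limits (rad/s): [2.57, 2.57, 3.14, 3.14, 3.14, 3.14, 3.14].

## Interface

Orientations are given as a unit quaternion [x, y, z, w].
In Python, from plant import get_state, snapshot, camera_model, r gives the robot as it stands.
- The arm moves only by the shell command python3 -m inch 'ROWS' [FORCE]. ROWS is text: rows parted by semicolons, each of 7 numbers parted by spaces: the opening, from -1 (shut) to 1 (fully open), then the shift along the tool's x, y, z in m, then the turn, a rotation vector about the tool's x, y, z in rad. A call has 1 to 20 rows; each row shifts and turns the commanded pose from where the row before left it, along the tool's axes as they then stand; what a row does not reach is not made up. A row lasts 1/12 s, in which the tool goes at most 41.7 mm and 7.16 degrees, less where a joint would pass 70% of its speed; a pose out of reach is approached as far as the arm can. A call is refused whole if a number of a shift passes 0.0417 or a number of a turn 0.125, either way. A call with a gripper value outside its range is refused whole. The fingers move at their own pace and stop on an object; FORCE is the grip in N (left out, the last holds). Time passes only in rows, so rows that do not move let the fingers close. It gives the time, the measured TCP pose, the force, the opening and the grip force at its end, in the units of the state.
- get_state(): the state, without advancing time (a new reading comes with each control period).
- snapshot(name): name is "scene" or "top" or "wrist"; returns (picture, depth): 420x560x3 uint8, red, green, blue; 420x560 float32, m along the optical axis (not along the pixel's ray), 0 where there is no reading.
- camera_model(name): a dict with "intrinsics" (3x3 intrinsics, pixels), "dist" ([k1, k2, p1, p2, k3] as OpenCV has them; the pictures are not rectified), "view" (4x4, takes a point from world to camera coordinates). Camera axes: x right, y down, z forward; pixel columns grow to the right and rows downward; lengths in m; the calibration is good to about 2 mm. A picture is of the moment at which its call begins: read the wrist's pose just before it. camera_model takes no time and is no camera call; for the wrist camera it gives the pose at the moment of the call.
- r.finish_job(): hands the job in; it is judged then, once.
The state is a dict: "clock": time; "q": joint angles; "qd": joint speeds; "joint_torque": joint torques, N m; "tool_pos": TCP position; "eef_rot": TCP orientation; "contact_force": force on the tool from outside, world axes, zero at the start; "moment": the same for the moment, N m; "opening": opening from 0.0 (shut) to 1.0 (fully open); "finger_force": force on a finger pad.
Only numpy, scipy, OpenCV 4.12 (cv2) and the standard library are available. Lean on these libraries where they do the work, as an engineer would, in place of code of your own. Each camera call takes 0.05 s, during which the arm holds its last target. There are 200 camera calls.

## Task

Take the T-headed steel leg out of its rack tube and put its rod end down through the upright guide tube of the bolted pipe-rest foot, stopping when the dark band on the rod is level with the tube's top rim. Holding the leg at that height, turn it so that its T-bar pushes the upright pin of the cam lever fully round to its closed stop (counter-clockwise seen from above). Finish while still gripping the leg, upright and with the band level with the rim: do not let go, because the leg drops if released; leave the loose clamps and the jar alone.

Things in the scene. Friction and masses are not known exactly. Their poses are not given: they have to be found in the camera images.
- leg: Loose upright steel leg, about 0.35 kg: a round rod 16 mm in diameter along its z axis with a T-bar head on top. Origin: centre of the rod's lower end, which tapers to 10 mm over the last 6 mm. Starts in the rack tube, its lower end on the rack plate 5 mm above the work surface, its bar (x axis) within 0.6 rad of world x.
- leg_mark (a point): Middle of the 4 mm tall dark band round the rod, on the rod's axis, 55 mm above the leg's lower end and 60 mm below the T-bar's centre.
- leg_bar (a point): Centre of the T-bar, 115 mm above the leg's lower end. Bar: 140 mm long (leg x), 14 mm wide (leg y), 14 mm high; at each end a stub 8 mm long rises 10 mm above it. With the band level with the rim it is 140 mm above the work surface and its end region can push the lever's pin sideways.
- rack: Fixed rack: a 90 x 90 x 5 mm dark steel plate with an upright tube (outside 30 mm, bore 19 mm) whose top is 55 mm above the work surface. Origin: centre of its underside, on the tube's axis. The leg starts in it, either left or right of the robot's middle.
- stand: Fixed grey pipe-rest foot: plate 120 x 120 x 10 mm with corner bolts and an upright guide tube (outside 30 mm, bore 19 mm, open both ends, 30 to 80 mm above the work surface) between two cheeks. Origin: centre of its underside, on the tube's axis. At the mark the leg's lower end hangs 15 mm above the plate; the tube does not clamp it: released, it drops.
- rim (a point): Centre of the guide tube's top rim, 80 mm above the work surface.
- lever (a joint): Cam lever angle, rad, about the guide tube's axis: 0 open, grows counter-clockwise seen from above, 1.1 closed (hard stop). Starts 0 to 0.3, stays where left (friction about 0.12 N m, 2 N at the pin). A steel ring round the tube with one arm (63 to 73 mm above the work surface) ending in an upright pin.
- lever_pin (a point): Top centre of the lever's upright round pin: 12 mm in diameter, 60 to 155 mm above the work surface, its axis 58 mm from the guide tube's axis. In the foot's frame it stands at (lever angle - 0.35) rad from the foot's x axis.
- beam_clamp: Bystander: loose grey C-shaped beam clamp, about 50 x 30 x 70 mm, origin at the centre of its underside.
- rusty_clamp: Bystander: the same clamp in rusty brown, origin at the centre of its underside.
- jar: Bystander: closed jar, 56 mm across and 70 mm high, origin at the centre of its underside.
Not all that is in view belongs to the job. Of the things that look like the leg, the smallest one is meant.

How it is judged:
By the outcome, as a careful person would: the job done as asked, in the order asked, and still so for the second after the job is handed in, while the arm keeps its last pose, push and grip.
It also fails if it takes over 58 s, if anything falls off the work surface, if the arm or the gripper's body presses on something with over 40 N, if the wrist force passes 120 N, or if a joint passes its speed limit or range.

## Working session

There is one attempt and no reset: what is moved stays moved. The work goes in short steps, Python scripts to look and compute and a shell command to move; the robot and the scene stay as the last step left them, time stands still between calls to the robot, and variables do not carry over. Pictures are saved under pics/ and viewed, at most 10 in all, crops included, and the job is handed in when it is done.

```bash
ls; mkdir -p pics; python3 - <<'E'
from plant import get_state,snapshot,camera_model
import cv2,numpy as np
for n in ("scene","top"):
    p,d=snapshot(n); np.savez(f"{n}.npz",p=p,d=d,**{k:np.array(v) for k,v in camera_model(n).items()})
    cv2.imwrite(f"pics/{n}0.png",p[:,:,::-1])
    print(n,camera_model(n))
s=get_state();print(s)
E
```

```text
pics
scene {'intrinsics': array([[520.52332266,   0.        , 280.70528884],
       [  0.        , 520.52332266, 210.08475675],
       [  0.        ,   0.        ,   1.        ]]), 'dist': array([-0.02222758,  0.        ,  0.        ,  0.        ,  0.        ]), 'view': array([[ 0.33346304,  0.94266134,  0.01385621, -0.11879329],
       [ 0.83086028, -0.28690503, -0.47681936, -0.37866886],
       [-0.44550376,  0.17051421, -0.87889209,  1.23863605],
       [ 0.        ,  0.        ,  0.        ,  1.        ]])}
top {'intrinsics': array([[378.95902575,   0.        , 275.58829626],
       [  0.        , 378.95902575, 204.33090913],
       [  0.        ,   0.        ,   1.        ]]), 'dist': array([-0.09909662,  0.        ,  0.        ,  0.        ,  0.        ]), 'view': array([[-0.01566267, -0.99983996,  0.00864491, -0.04682583],
       [-0.99829337,  0.01515081, -0.05639856,  0.49980954],
       [ 0.05625856, -0.00951351, -0.99837091,  0.94736069],
       [ 0.        ,  0.        ,  0.        ,  1.        ]])}
{'clock': 0.1, 'q': array([ 1.24578655,  0.68989097, -0.19452949,  1.56620999,  0.15730351,
        0.90250866, -0.21508021]), 'qd': array([-0.00010801, -0.00266269,  0.00101433, -0.00239893, -0.00071921,
       -0.00083028,  0.00119143]), 'joint_torque': array([-2.13558014e-03, -5.28497565e+01, -1.27107315e+00, -1.53836507e+01,
       -5.25300473e-02,  1.95743654e-03,  2.48822607e-05]), 'tool_pos': array([ 0.21925064, -0.58470719,  0.24900417]), 'eef_rot': array([ 9.83940647e-01,  1.78494096e-01, -2.01961589e-04, -7.87179525e-04]), 'contact_force': array([ 0.10729631,  0.43600009, -0.05297672]), 'moment': array([0.01187199, 0.0226867 , 0.03242864]), 'finger_force': 0.0, 'opening': 1.0003594553077835}
```

View pics/scene0.png

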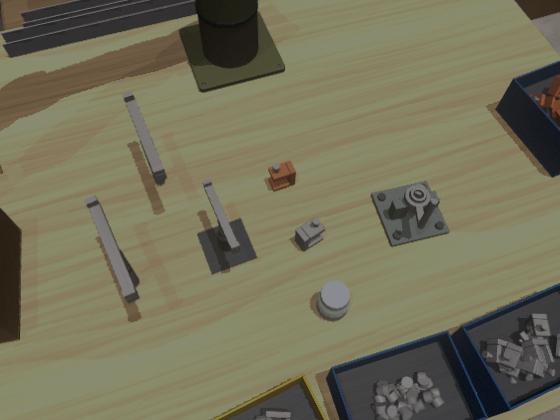

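View pics/top0.png

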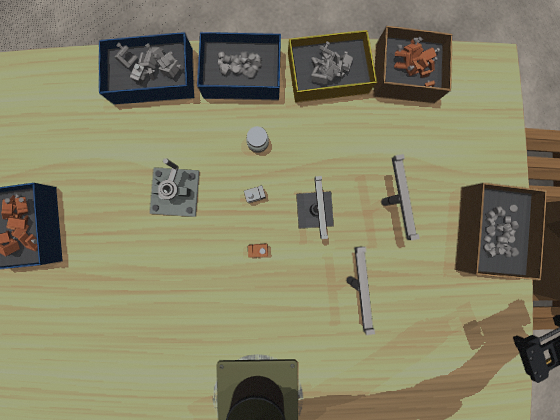

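The scene picture shows three T-shapes: bars at (220,215) on the dark rack plate, (145,137) and (112,250). In the top picture they are at (318,207), (404,198) and (363,288). The first is the smallest and the only one in a rack plate, so I choose it. The stand is at top (172,190) with its pin near (170,163). I'll measure both and check a close crop.

```bash
cat > h.py <<'E'
import numpy as np,cv2
def cloud(d,K,dist,V):
    h,w=d.shape; uv=np.stack(np.meshgrid(np.arange(w),np.arange(h)),-1).reshape(-1,1,2).astype(float)
    n=cv2.undistortPoints(uv,K,dist).reshape(h,w,2)
    c=np.concatenate([n*d[...,None],d[...,None]],-1)
    P=(c-V[:3,3])@V[:3,:3]; P[d<=0]=np.nan
    return P
def ray(u,v,z,K,dist,V):
    n=cv2.undistortPoints(np.array([[[u,v]]],float),K,dist)[0,0]
    R=V[:3,:3];o=-R.T@V[:3,3];k=R.T@np.array([n[0],n[1],1.]);return o+k*(z-o[2])/k[2]
E
python3 - <<'E'
from h import *
ims=[]
for n,(b1,b2) in {"top":((285,160,345,250),(140,145,210,225)),"scene":((190,165,265,280),(360,165,460,255))}.items():
    z=np.load(n+".npz");P=cloud(z['d'],z['intrinsics'],z['dist'],z['view'])
    def reg(b,lo,hi):
        Q=P[b[1]:b[3],b[0]:b[2]].reshape(-1,3);return Q[(Q[:,2]>lo)&(Q[:,2]<hi)]
    print(n,'table z',np.nanmedian(P[250:260,200:300,2]) if n=="top" else '')
    Q=reg(b1,.105,.15);r=cv2.minAreaRect((Q[:,:2]*1000).astype(np.float32));print('bar',len(Q),r,np.median(Q,0))
    for (x,y) in cv2.boxPoints(r): pass
    for lo,hi,t in((.07,.09,'rim/arm'),(.14,.165,'pin'),(.005,.02,'plate')):
        Q=reg(b2,lo,hi)
        if len(Q): print(t,len(Q),Q.mean(0),cv2.minAreaRect((Q[:,:2]*1000).astype(np.float32)))
    Q=reg(b1,.001,.012);print('rackplate',len(Q),cv2.minAreaRect((Q[:,:2]*1000).astype(np.float32)))
    for b in(b1,b2):
        ims.append(cv2.resize(z['p'][b[1]:b[3],b[0]:b[2],::-1],(390,290)))
cv2.imwrite('pics/crop1.png',np.vstack([np.hstack(ims[:2]),np.hstack(ims[2:])]))
E
```

```text
top table z -0.0007078141128808692
bar 436 ((484.98773193359375, -154.62258911132812), (139.64862060546875, 14.746150970458984), 4.471280574798584) [ 0.48507587 -0.15392331  0.12591323]
rim/arm 364 [0.54386644 0.2056034  0.07418191] ((548.0532836914062, 200.54718017578125), (62.37833786010742, 76.42001342773438), 29.74414825439453)
pin 33 [0.59136909 0.18727552 0.1517283 ] ((591.6423950195312, 187.91683959960938), (10.569552421569824, 10.74019718170166), 3.8183329105377197)
plate 1507 [0.53161944 0.20142372 0.00961023] ((538.8984985351562, 213.8321533203125), (133.9497528076172, 124.91471862792969), 85.41952514648438)
rackplate 1277 ((498.6156005859375, -155.4586181640625), (153.48619079589844, 230.2835235595703), 88.94296264648438)
scene table z 
bar 709 ((484.86492919921875, -156.5851287841797), (141.46229553222656, 15.026090621948242), 4.403314590454102) [ 0.48821083 -0.15670911  0.12705474]
rim/arm 575 [0.54699385 0.20226983 0.07540578] ((555.596435546875, 210.5120849609375), (84.87051391601562, 59.212608337402344), 0.06591496616601944)
pin 70 [0.59306541 0.18566222 0.1507423 ] ((592.323974609375, 186.97752380371094), (11.723674774169922, 11.38913345336914), 81.26057434082031)
plate 2112 [0.54731956 0.19291013 0.0105721 ] ((537.320068359375, 211.04165649414062), (198.86048889160156, 176.544677734375), 72.5868148803711)
rackplate 3301 ((428.15380859375, -141.8090057373047), (153.71884155273438, 253.5301513671875), 71.39743041992188)
```

View pics/crop1.png

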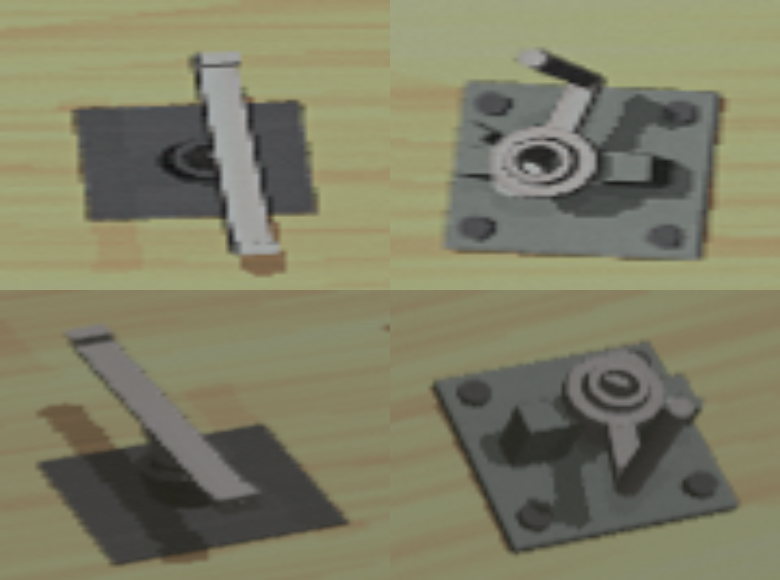

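The crop confirms the pick: small T-bar leg in the dark rack plate, bar running nearly along world x. The stand shows its tube rim with the lever arm and upright pin at top-camera (~166,188) and (~165,160). Next: refined rim, pin and foot yaw, and the heights of nearby obstacles.

```bash
python3 - <<'E'
from h import *
for n,b2,(u,v) in(("top",(140,145,210,225),(166.4,188.3)),("scene",(360,165,460,255),(418.2,193.6))):
    z=np.load(n+".npz");a=(z['intrinsics'],z['dist'],z['view']);P=cloud(z['d'],*a)
    Q=P[b2[1]:b2[3],b2[0]:b2[2]].reshape(-1,3)
    A=Q[(Q[:,2]>.0765)&(Q[:,2]<.085)];A=A[np.hypot(*(A[:,:2]-[.54,.205]).T)<.03]
    print(n,'rim ray',ray(u,v,.08,*a),'rim cloud',len(A),A.mean(0),cv2.minEnclosingCircle((A[:,:2]*1000).astype(np.float32)))
    sat=cv2.cvtColor(z['p'],cv2.COLOR_RGB2HSV)[b2[1]:b2[3],b2[0]:b2[2],1].reshape(-1)
    A=Q[(sat<55)&(Q[:,2]>.006)&(Q[:,2]<.014)];A=A[np.hypot(*(A[:,:2]-[.54,.205]).T)<.095]
    print('plate',len(A),cv2.minAreaRect((A[:,:2]*1000).astype(np.float32)))
    if n=="top":
        for nm,b in(("T2",(385,150,420,245)),("T3",(350,240,378,335))):
            Q=P[b[1]:b[3],b[0]:b[2]].reshape(-1,3);A=Q[Q[:,2]>.1];print(nm,A.mean(0),A[:,2].max(),A.min(0),A.max(0))
E
```

```text
top rim ray [0.53755341 0.20580176 0.08      ] rim cloud 65 [0.53629343 0.20644491 0.0785372 ] ((541.133544921875, 212.5587158203125), 22.586666107177734)
plate 1352 ((536.6560668945312, 207.07034301757812), (119.51456451416016, 120.55075073242188), 85.10044860839844)
T2 [ 0.50155149 -0.33366816  0.15822151] 0.17718446286806658 [ 0.41068018 -0.35948511  0.10099813] [ 0.5953349  -0.3130922   0.17718446]
T3 [ 0.30262185 -0.2389522   0.15946441] 0.17781319695754433 [ 0.21217004 -0.25754403  0.10050327] [ 0.39654212 -0.22390035  0.1778132 ]
scene rim ray [0.535968   0.20598869 0.08      ] rim cloud 137 [0.53790272 0.20442768 0.07933801] ((541.0540161132812, 207.5662841796875), 26.408824920654297)
plate 1850 ((537.0284423828125, 205.33465576171875), (121.62525939941406, 121.56670379638672), 85.43295288085938)
```

```bash
python3 -m inch '1 .0222 -.0172 0 0 0 0;1 .0222 -.0172 0 0 0 0;1 .0222 -.0172 0 0 0 0;1 .0222 -.0172 0 0 0 0;1 .0222 -.0172 0 0 0 0;1 .0222 -.0172 0 0 0 0;1 .0222 -.0172 0 0 0 0;1 .0222 -.0172 0 0 0 0;1 .0222 -.0172 0 0 0 0;1 .0222 -.0172 0 0 0 0;1 .0222 -.0172 0 0 0 0;1 .0222 -.0172 0 0 0 0;1 .0222 -.0172 0 0 0 0;1 .0222 -.0172 0 0 0 0;1 .0222 -.0172 0 0 0 0;1 .0222 -.0172 0 0 0 0;1 .0222 -.0172 0 0 0 0;1 .0222 -.0172 0 0 0 0'; python3 -c "
from plant import get_state;print(get_state()['q'])"
```

```text
clock: 1.6
tool_pos: [0.4853, -0.1537, 0.2495]
eef_rot: [0.984, 0.179, -0.0, -0.0]
contact_force: [0.7, -0.7, 0.4]
opening: 0.997
finger_force: 0.0
[ 0.30852714  0.53858152 -0.14440337  1.91212661  0.11500162  0.69936659
 -1.1157183 ]
```

```bash
python3 -m inch '1 0 0 0 0 0 -.12;1 0 0 0 0 0 -.12;1 0 0 0 0 0 -.12;1 0 0 0 0 0 -.12;1 0 0 0 0 0 -.12;1 0 0 0 0 0 -.12;1 0 0 0 0 0 -.12;1 0 0 0 0 0 -.12;1 0 0 0 0 0 -.12;1 0 0 0 0 0 -.12;1 0 0 0 0 0 -.12;1 0 0 0 0 0 -.12;1 0 0 0 0 0 -.12;1 0 0 0 0 0 -.12;1 0 0 0 0 0 -.12;1 0 0 0 0 0 -.12;1 0 0 0 0 0 -.12;1 0 0 0 0 0 -.12;1 0 0 0 0 0 -.12;1 0 0 0 0 0 -.12'; python3 -m inch '1 0 0 0 0 0 -.12;1 0 0 0 0 0 -.12;1 0 0 0 0 0 -.12;1 0 0 0 0 0 -.1;1 0 0 0 0 0 0;1 0 0 0 0 0 0'
python3 - <<'E'
from plant import get_state,snapshot,camera_model
from h import *
from scipy.spatial.transform import Rotation as R
s=get_state();m=camera_model("wrist");p,d=snapshot("wrist")
print(s['q'],s['tool_pos'],R.from_quat(s['eef_rot']).as_matrix().round(4))
cv2.imwrite("pics/w1.png",p[:,:,::-1])
P=cloud(d,m['intrinsics'],m['dist'],m['view']);Q=P.reshape(-1,3)
A=Q[(Q[:,2]>.105)&(Q[:,2]<.15)];A=A[np.hypot(*(A[:,:2]-[.485,-.155]).T)<.085]
print(len(A),np.median(A,0),cv2.minAreaRect((A[:,:2]*1000).astype(np.float32)))
E
```

```text
clock: 3.27
tool_pos: [0.4846, -0.1552, 0.2494]
eef_rot: [0.187, 0.982, -0.0, -0.0]
contact_force: [-0.2, -0.4, -0.2]
opening: 0.998
finger_force: 0.0
clock: 3.77
tool_pos: [0.4847, -0.1551, 0.2494]
eef_rot: [-0.037, 0.999, 0.0, -0.0]
contact_force: [-0.6, -0.2, 0.0]
opening: 1.001
finger_force: 0.0
[ 0.79379673  0.69545628 -0.97378029  1.88886829  0.70903833  0.94964608
  1.12909838] [ 0.48465766 -0.15514231  0.24938617] [[-9.973e-01 -7.400e-02 -6.000e-04]
 [-7.400e-02  9.973e-01  5.000e-04]
 [ 6.000e-04  5.000e-04 -1.000e+00]]
3241 [ 0.47879199 -0.15501971  0.12751683] ((484.92181396484375, -154.85069274902344), (140.67019653320312, 15.56722640991211), 3.5365328788757324)
```

View pics/w1.png

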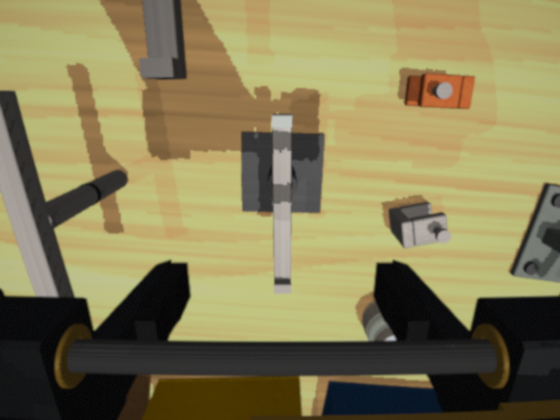

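The wrist view shows the bar from (282,115) to (283,292), centred at (283,205) on the rack plate and straight between the open fingers. It measures (0.485, -0.155), within 0.5 mm of the TCP. I'll descend so the tips reach the bar's underside, then grip.

```bash
python3 -m inch '1 0 0 .0155 0 0 0;1 0 0 .0155 0 0 0;1 0 0 .0155 0 0 0;1 0 0 .0155 0 0 0;1 0 0 .0155 0 0 0;1 0 0 .0155 0 0 0;1 0 0 .0155 0 0 0;1 0 0 .0155 0 0 0;1 0 0 0 0 0 0;1 0 0 0 0 0 0' && python3 -m inch '-1 0 0 0 0 0 0;-1 0 0 0 0 0 0;-1 0 0 0 0 0 0;-1 0 0 0 0 0 0;-1 0 0 0 0 0 0;-1 0 0 0 0 0 0;-1 0 0 0 0 0 0;-1 0 0 0 0 0 0;-1 0 0 0 0 0 0;-1 0 0 0 0 0 0;-1 0 0 0 0 0 0;-1 0 0 0 0 0 0' 55
```

```text
clock: 4.65
tool_pos: [0.4846, -0.1549, 0.1255]
eef_rot: [-0.038, 0.999, -0.0, -0.001]
contact_force: [0.6, 0.8, -0.2]
opening: 1.002
finger_force: 0.0
clock: 5.65
tool_pos: [0.485, -0.155, 0.1257]
eef_rot: [-0.039, 0.999, -0.0, 0.0]
contact_force: [0.6, -0.0, -0.3]
opening: 0.152
finger_force: 63.5
```

```bash
python3 -m inch '-1 0 0 -.01 0 0 0;-1 0 0 -.01 0 0 0;-1 0 0 -.01 0 0 0;-1 0 0 -.01 0 0 0;-1 0 0 -.01 0 0 0;-1 0 0 -.01 0 0 0;-1 0 0 -.01 0 0 0;-1 0 0 -.01 0 0 0;-1 0 0 -.01 0 0 0;-1 0 0 -.01 0 0 0;-1 0 0 0 0 0 0' && python3 -m inch '-1 -.0028 .0127 0 0 0 0;-1 -.0056 .0254 0 0 0 0;-1 -.0056 .0254 0 0 0 0;-1 -.0056 .0254 0 0 0 0;-1 -.0056 .0254 0 0 0 0;-1 -.0056 .0254 0 0 0 0;-1 -.0056 .0254 0 0 0 0;-1 -.0056 .0254 0 0 0 0;-1 -.0056 .0254 0 0 0 0;-1 -.0056 .0254 0 0 0 0;-1 -.0056 .0254 0 0 0 0;-1 -.0056 .0254 0 0 0 0;-1 -.0056 .0254 0 0 0 0;-1 -.0056 .0254 0 0 0 0;-1 -.0028 .0127 0 0 0 0;-1 0 0 0 0 0 0' && python3 -m inch '-1 0 0 0 0 0 .06;-1 0 0 0 0 0 .11;-1 0 0 0 0 0 .11;-1 0 0 0 0 0 .11;-1 0 0 0 0 0 .11;-1 0 0 0 0 0 .11;-1 0 0 0 0 0 .11;-1 0 0 0 0 0 .057;-1 0 0 0 0 0 0;-1 0 0 0 0 0 0'
python3 - <<'E'
from plant import get_state,snapshot,camera_model
from h import *
from scipy.spatial.transform import Rotation as R
s=get_state();print(s['q'],s['tool_pos'],R.from_quat(s['eef_rot']).as_matrix().round(4).tolist(),s['moment'])
ims=[]
for n in("top","scene"):
    m=camera_model(n);p,d=snapshot(n);a=(m['intrinsics'],m['dist'],m['view']);P=cloud(d,*a)
    np.savez(n+"1.npz",p=p,d=d)
    X,_=cv2.projectPoints(np.array([[.537,.206,.16]]),cv2.Rodrigues(a[2][:3,:3])[0],a[2][:3,3],a[0],a[1]);u,v=X.ravel().astype(int);print(n,u,v)
    c=p[max(v-60,0):v+60,u-80:u+80,::-1];ims.append(cv2.resize(c,(400,300),interpolation=cv2.INTER_CUBIC))
cv2.imwrite('pics/ins1.png',np.hstack(ims))
E
```

```text
clock: 6.57
tool_pos: [0.4861, -0.1548, 0.2278]
eef_rot: [-0.039, 0.999, -0.0, 0.002]
contact_force: [1.6, -0.6, -3.6]
opening: 0.153
finger_force: 63.4
clock: 7.9
tool_pos: [0.5351, 0.2099, 0.2259]
eef_rot: [-0.041, 0.999, 0.002, 0.0]
contact_force: [-0.9, 0.6, -3.8]
opening: 0.149
finger_force: 62.9
clock: 8.73
tool_pos: [0.5355, 0.204, 0.2254]
eef_rot: [0.343, 0.94, -0.001, -0.0]
contact_force: [0.7, 0.5, -3.7]
opening: 0.152
finger_force: 62.9
[-0.0603045   0.72151025 -0.67291431  1.73653094  0.56144527  0.886845
 -0.10696028] [0.53552656 0.20400472 0.22540557] [[-0.7654, 0.6436, -0.0007], [0.6436, 0.7654, -0.0018], [-0.0006, -0.0018, -1.0]] [ 0.04399113 -0.18433561 -0.00688817]
top 156 184
scene 429 170
```

View pics/ins1.png

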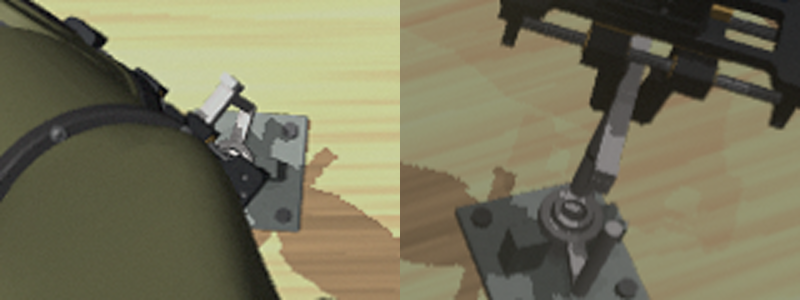

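The scene crop shows the rod tip just above the rim (rim at crop (572,212)), with the bar's end clockwise of the pin (615,230). I'll look once from the wrist before lowering.

```bash
python3 - <<'E'
from plant import get_state,snapshot,camera_model
from h import *
s=get_state();m=camera_model("wrist");p,d=snapshot("wrist");a=(m['intrinsics'],m['dist'],m['view'])
t=s['tool_pos'];print(t)
pr=lambda X,a:cv2.projectPoints(np.array(X,float),cv2.Rodrigues(a[2][:3,:3])[0],a[2][:3,3],a[0],a[1])[0].reshape(-1,2)
print(pr([[.5368,.206,.08],[t[0],t[1],t[2]-.1206],[.592,.187,.155]],a))
im=cv2.resize(p[100:380,180:420,::-1],(480,560),interpolation=cv2.INTER_CUBIC)
m=camera_model("scene");a=(m['intrinsics'],m['dist'],m['view']);q=np.load("scene1.npz")['p']
print('scene',pr([[.5368,.206,.08],[t[0],t[1],t[2]-.1206]],a))
j=cv2.resize(q[150:220,400:440,::-1],(320,560),interpolation=cv2.INTER_CUBIC)
cv2.imwrite("pics/w2.png",np.hstack([im,j]))
E
```

```text
[0.53560749 0.20465476 0.22551723]
[[283.62236757 198.65167366]
 [281.43167934 207.77348536]
 [314.44069577 305.63369596]]
scene [[418.40733035 193.96456159]
 [420.82305377 186.71382286]]
```

View pics/w2.png

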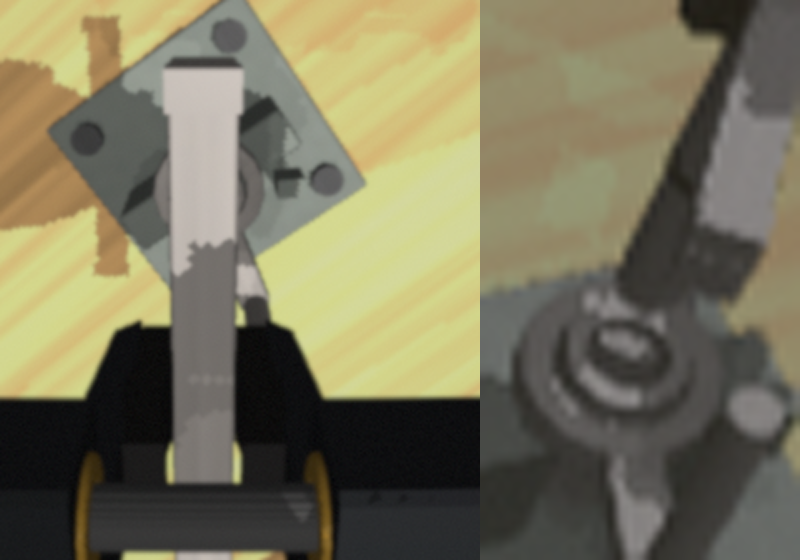

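```bash
python3 -m inch '-1 0 .001 0 0 0 0;-1 0 .001 0 0 0 0;-1 0 0 0.005 0 0 0;-1 0 0 .005 0 0 0;-1 0 0 .005 0 0 0;-1 0 0 .005 0 0 0;-1 0 0 .005 0 0 0;-1 0 0 .005 0 0 0;-1 0 0 .005 0 0 0;-1 0 0 0 0 0 0' && python3 -c "
from plant import get_state
for k in('tool_pos','contact_force','moment'):print(get_state()[k])"
```

```text
clock: 9.72
tool_pos: [0.5364, 0.2067, 0.1895]
eef_rot: [0.343, 0.939, -0.001, -0.001]
contact_force: [0.2, -0.0, -3.9]
opening: 0.156
finger_force: 62.9
[0.53640325 0.20670154 0.18949029]
[ 0.21575907 -0.01510407 -3.90747263]
[ 0.03692784 -0.16110271 -0.0221354 ]
```

Tip is inside the tube (11 mm) with no contact force. I'll lower the remaining 44 mm.

```bash
python3 -m inch '-1 0 0 .005 0 0 0;-1 0 0 .005 0 0 0;-1 0 0 .005 0 0 0;-1 0 0 .005 0 0 0;-1 0 0 .005 0 0 0;-1 0 0 .005 0 0 0;-1 0 0 .005 0 0 0;-1 0 0 .005 0 0 0;-1 0 0 .0035 0 0 0;-1 0 0 0 0 0 0;-1 0 0 0 0 0 0' && python3 - <<'E'
from plant import get_state,snapshot,camera_model
from h import *
s=get_state();print(s['tool_pos'],s['contact_force'],s['moment'],s['q'][6])
p,d=snapshot("scene");q,_=snapshot("wrist")
cv2.imwrite("pics/in2.png",np.hstack([cv2.resize(p[140:230,380:460,::-1],(480,540),interpolation=cv2.INTER_CUBIC),cv2.resize(q[150:420,200:360,::-1],(320,540))]))
E
```

```text
clock: 10.63
tool_pos: [0.5369, 0.2071, 0.147]
eef_rot: [0.343, 0.939, -0.0, -0.0]
contact_force: [-0.7, -0.7, -3.0]
opening: 0.155
finger_force: 62.9
[0.53687794 0.20709382 0.14700473] [-0.70217296 -0.74182388 -3.01270823] [ 0.01300788 -0.12918528 -0.04572489] -0.19647631009267327
```

View pics/in2.png

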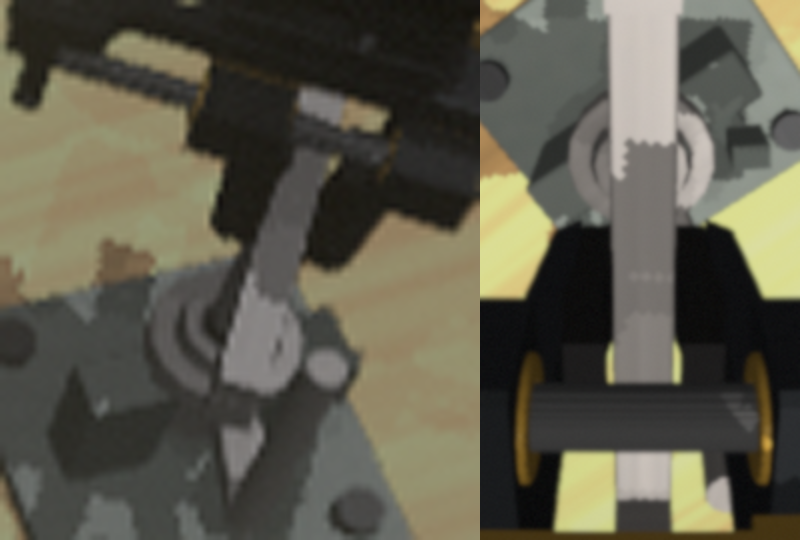

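Rod is in the tube, and the bar's near end lies just clockwise of the pin (scene crop pin (328,365), bar end (260,350)). Now the counter-clockwise turn, with the height trimmed 1 mm.

```bash
python3 -m inch '-1 0 0 .001 0 0 -.03;-1 0 0 0 0 0 -.06;-1 0 0 0 0 0 -.06;-1 0 0 0 0 0 -.06;-1 0 0 0 0 0 -.06;-1 0 0 0 0 0 -.06;-1 0 0 0 0 0 -.06;-1 0 0 0 0 0 -.06;-1 0 0 0 0 0 -.06;-1 0 0 0 0 0 -.06;-1 0 0 0 0 0 0;-1 0 0 0 0 0 0'; python3 -c "
from plant import get_state
for k in('tool_pos','contact_force','moment'):print(get_state()[k])"; python3 -m inch '-1 0 0 0 0 0 -.05;-1 0 0 0 0 0 -.05;-1 0 0 0 0 0 -.05;-1 0 0 0 0 0 -.05;-1 0 0 0 0 0 -.05;-1 0 0 0 0 0 -.05;-1 0 0 0 0 0 -.05;-1 0 0 0 0 0 -.05;-1 0 0 0 0 0 -.05;-1 0 0 0 0 0 0;-1 0 0 0 0 0 0'; python3 - <<'E'
from plant import get_state
from scipy.spatial.transform import Rotation as R
s=get_state();M=R.from_quat(s['eef_rot']).as_matrix();print(s['tool_pos'],s['contact_force'],s['moment'],s['q'][6],'bar yaw',__import__('math').atan2(-M[1,0],-M[0,0]),M[:,2])
E
```

```text
clock: 11.73
tool_pos: [0.537, 0.2062, 0.1461]
eef_rot: [0.066, 0.998, -0.001, -0.0]
contact_force: [-0.6, -1.9, -3.2]
opening: 0.15
finger_force: 62.9
[0.53697933 0.20623404 0.14614931]
[-0.6171665  -1.91610556 -3.16068169]
[-0.42646676 -0.02550345 -0.18418684]
clock: 12.65
tool_pos: [0.5372, 0.2066, 0.1462]
eef_rot: [-0.158, 0.987, -0.0, 0.0]
contact_force: [0.7, -2.4, -2.6]
opening: 0.151
finger_force: 62.9
[0.53717639 0.20659706 0.1461533 ] [ 0.70142008 -2.42004205 -2.63296976] [-0.37143898 -0.24631504 -0.08296696] 0.6398421525299631 bar yaw 0.31753853087174466 [ 1.82715716e-04 -8.15373345e-04 -9.99999651e-01]
```

```bash
cat > st.py <<'E'
from plant import get_state
import math
from scipy.spatial.transform import Rotation as R
s=get_state();M=R.from_quat(s['eef_rot']).as_matrix();print(s['tool_pos'].round(4),s['contact_force'].round(2),s['moment'].round(3),'yaw',round(math.atan2(-M[1,0],-M[0,0]),3),M[:2,2].round(4))
E
python3 -m inch '-1 0 0 0 0 0 -.03;-1 0 0 0 0 0 -.03;-1 0 0 0 0 0 -.03;-1 0 0 0 0 0 0;-1 0 0 0 0 0 0'; python3 st.py;python3 -m inch '-1 0 0 .0005 0 0 -.03;-1 0 0 0 0 0 -.03;-1 0 0 0 0 0 0;-1 0 0 0 0 0 0';python3 st.py
```

```text
clock: 13.07
tool_pos: [0.5371, 0.2068, 0.1462]
eef_rot: [-0.203, 0.979, -0.0, 0.0]
contact_force: [0.5, -2.0, -2.9]
opening: 0.152
finger_force: 62.9
[0.5371 0.2068 0.1462] [ 0.5  -1.96 -2.9 ] [-0.362 -0.197 -0.11 ] yaw 0.408 [ 0.0002 -0.0006]
clock: 13.4
tool_pos: [0.5374, 0.2066, 0.1458]
eef_rot: [-0.232, 0.973, -0.001, 0.0]
contact_force: [1.1, -3.7, -1.9]
opening: 0.153
finger_force: 62.9
[0.5374 0.2066 0.1458] [ 1.05 -3.69 -1.87] [-0.631 -0.427 -0.25 ] yaw 0.468 [ 0.0008 -0.0009]
```

```bash
python3 -m inch '-1 0 0 0 0 0 -.03;-1 0 0 0 0 0 0;-1 0 0 0 0 0 0'; python3 st.py; python3 - <<'E'
from plant import get_state,snapshot,camera_model
from h import *
ims=[]
for n in("scene","top"):
    m=camera_model(n);p,d=snapshot(n);a=(m['intrinsics'],m['dist'],m['view']);P=cloud(d,*a)
    A=P.reshape(-1,3);A=A[np.hypot(*(A[:,:2]-[.537,.206]).T)<.09]
    r=np.hypot(*(A[:,:2]-[.537,.206]).T);B=A[(A[:,2]>.148)&(A[:,2]<.16)&(r>.045)&(r<.068)]
    if len(B): c=B.mean(0);print(n,len(B),c,'ang',np.arctan2(c[1]-.2062,c[0]-.5368))
    x,y=(380,140) if n=="scene" else (120,135)
    ims.append(cv2.resize(p[y:y+90,x:x+65,::-1],(390,540),interpolation=cv2.INTER_CUBIC))
cv2.imwrite("pics/end.png",np.hstack(ims))
E
```

```text
clock: 13.65
tool_pos: [0.5379, 0.2058, 0.1458]
eef_rot: [-0.246, 0.969, -0.001, 0.0]
contact_force: [2.1, -4.9, -2.8]
opening: 0.153
finger_force: 63.1
[0.5379 0.2058 0.1458] [ 2.1  -4.91 -2.78] [-0.805 -0.531 -0.428] yaw 0.496 [ 0.0012 -0.002 ]
scene 156 [0.55438152 0.21641256 0.15363998] ang 0.5262340338019269
```

View pics/end.png

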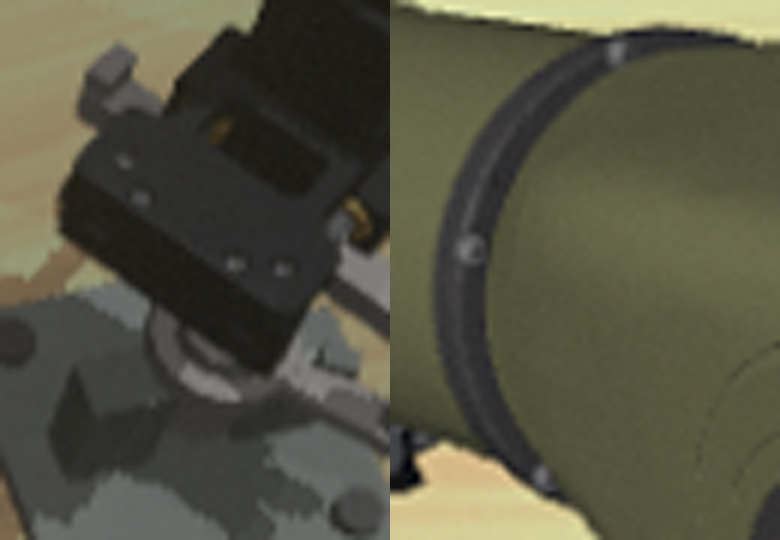

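The scene crop shows the lever arm swung round (arm toward (360,410)) with the gripper above it. z-moment rose from about 0.1 to 0.43 N m at the predicted yaw, so the stop is reached. Last check with wrist depth: bar height, level and pin angle.

```bash
python3 - <<'E'
from plant import get_state,snapshot,camera_model
from h import *
m=camera_model("wrist");p,d=snapshot("wrist");P=cloud(d,m['intrinsics'],m['dist'],m['view']).reshape(-1,3)
x=P[:,:2]-[.5368,.2062];y=.48;e=x@[np.cos(y),np.sin(y)];f=x@[-np.sin(y),np.cos(y)]
for lo,hi in((-.06,-.045),(-.045,-.03),(-.03,-.015),(.03,.045),(.045,.06)):
    B=P[(e>lo)&(e<hi)&(abs(f)<.004)&(P[:,2]>.12)&(P[:,2]<.165)];print(lo,len(B),np.median(B[:,2]) if len(B) else '')
B=P[(e>-.06)&(e<-.02)&(abs(f)<.012)&(P[:,2]>.14)&(P[:,2]<.155)]
print(np.polyfit(B[:,0],B[:,1],1))
r=np.hypot(*x.T);B=P[(r>.05)&(r<.066)&(P[:,2]>.1515)&(P[:,2]<.16)&(e>0)];print('pin',len(B),B.mean(0) if len(B) else '')
m=camera_model("scene");p,d=snapshot("scene");P=cloud(d,m['intrinsics'],m['dist'],m['view']).reshape(-1,3);x=P[:,:2]-[.5368,.2062];r=np.hypot(*x.T)
B=P[(P[:,2]>.06)&(P[:,2]<.0745)&(r>.026)&(r<.05)];print('arm',len(B),np.arctan2(B[:,1]-.2062,B[:,0]-.5368).mean() if len(B) else '')
E
python3 st.py
```

```text
-0.06 729 0.1472389909924255
-0.045 698 0.1472821690154399
-0.03 630 0.14732171001001665
0.03 0 
0.045 304 0.14764694001021844
[ 0.42808038 -0.02772259]
pin 754 [0.58545877 0.23890912 0.15457149]
arm 121 0.45877341558295437
[0.5379 0.2058 0.1458] [ 2.7  -4.77 -2.45] [-0.762 -0.554 -0.346] yaw 0.496 [ 0.0012 -0.0019]
```

```bash
python3 - <<'E'
from plant import get_state,snapshot,camera_model
from h import *
m=camera_model("wrist");p,d=snapshot("wrist");a=(m['intrinsics'],m['dist'],m['view']);np.savez('w3.npz',p=p,d=d,K=a[0],D=a[1],V=a[2])
P=cloud(d,*a);Q=P.reshape(-1,3);x=Q[:,:2]-[.5368,.2062];r=np.hypot(*x.T);e=x@[np.cos(.48),np.sin(.48)];f=x@[-np.sin(.48),np.cos(.48)]
k=(r>.045)&(r<.07)&(Q[:,2]>.1515)&(Q[:,2]<.16)&(e>0);B=Q[k]
print('pin rect',cv2.minAreaRect((B[:,:2]*1000).astype(np.float32)),cv2.minEnclosingCircle((B[:,:2]*1000).astype(np.float32)))
k2=(e<-.015)&(e>-.062)&(abs(f)<.02)&(Q[:,2]>.1455)&(Q[:,2]<.15);C=Q[k2]
print('bar rect',cv2.minAreaRect((C[:,:2]*1000).astype(np.float32)),cv2.fitLine((C[:,:2]).astype(np.float32),2,0,0,0).ravel())
im=p[:,:,::-1].copy();im[k.reshape(d.shape)]=(0,0,255);im[k2.reshape(d.shape)]=(0,255,0)
cv2.imwrite("pics/w3.png",im)
E
```

```text
pin rect ((588.1682739257812, 238.48924255371094), (12.084281921386719, 26.37946319580078), 59.14646530151367) ((587.638671875, 237.58859252929688), 13.468960762023926)
bar rect ((504.0322265625, 188.3347930908203), (44.5928955078125, 14.025708198547363), 27.230918884277344) [0.8910394  0.453926   0.50323033 0.18788795]
```

View pics/w3.png

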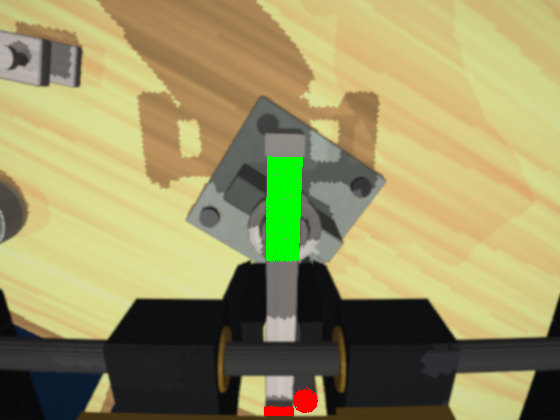

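The pin disc (red, (305,401)) touches the bar's side; my mask had also caught the bar's stub (278,410). I'll recompute the pin from the disc alone.

```bash
python3 - <<'E'
from h import *
z=np.load('w3.npz');P=cloud(z['d'],z['K'],z['D'],z['V'])[385:416,294:320].reshape(-1,3)
B=P[(P[:,2]>.1515)&(P[:,2]<.16)];c,r=cv2.minEnclosingCircle((B[:,:2]*1000).astype(np.float32));print(len(B),c,r)
g=np.arctan2(c[1]/1000-.2062,c[0]/1000-.5368);print('angle',g,'lever',g+.083+.35,'radius',np.hypot(c[1]-206.2,c[0]-536.8))
E
```

```text
463 (581.8229370117188, 242.57095336914062) 6.679597854614258
angle 0.6794981269025644 lever 1.1124981269025644 radius 57.87841658288002
```

Lever reads 1.11 (closed stop at 1.1), the band is at 80.3 mm, the leg is upright and gripped. Handing in.

```bash
python3 -c "
from plant import r
print(r.finish_job())"
```

```text
the job is handed in; nothing more can be done
None
```

The job is handed in: the leg is in the guide tube and still gripped upright, its band at about 80.3 mm (rim 80 mm), with the cam lever at its closed stop (measured about 1.11 rad against 1.1).

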